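Run a mould under the draught gate into the weighing bay

ROBOT

A 7-joint arm with a two-finger parallel gripper is mounted at the origin on the work surface. World frame = base frame: x ahead of the robot, y to its left, z up, the work surface at z = 0. Lengths are in m, angles in rad, forces in N, time in s.
With the tool pointing down it reaches from about 0.4 to 0.875 m from the base axis. Payload 6.5 kg.
Tool frame: the origin (TCP) lies on the centre line of the jaws, within the pads' length; the fingertips stand 11 mm ahead of it and the grasp point (between the pads) lies 8 mm behind it; z points along the fingers, y is the line along which they close (so a half turn about z gives the same grasp; the last joint's range is limited). The gripper opens to 88 mm and grips with 3 to 60 N. Pads are 18 mm wide; open, the fingers measure 123 mm over their backs; the gripper's body (75 mm by 187 mm) begins 45 mm behind the grasp point.
Start: joints at [1.096, 0.536, -0.004, 1.538, 0.003, 1.067, -0.071], TCP at [0.258, -0.596, 0.25] pointing down, gripper open.
Joint ranges: [-2.7, 2.7], [-0.37, 2.16], [-1.27, 1.26], [0.24, 2.4], [-1.31, 4.45], [0.19, 1.91], [-2.76, 2.76]. Speed limits (rad/s): [2.39, 2.39, 3.14, 3.14, 3.14, 3.14, 3.14].

INTERFACE

Orientations are given as a unit quaternion [x, y, z, w].
In Python, from cell import robot gives the robot as it stands.
- The arm moves only by the shell command python3 -m handwheel 'ROWS' [OPENING] [FORCE]. ROWS is text: rows parted by semicolons, each of 6 numbers parted by spaces: the shift along the tool's x, y, z in mm, then the turn, a rotation vector about the tool's x, y, z in rad. In form: x y z ax ay az; .... A call has 1 to 20 rows; each row shifts and turns the commanded pose from where the row before left it, along the tool's axes as they then stand; what a row does not reach is not made up. A row lasts 1/10 s, in which the tool goes at most 50 mm and 8.59 degrees, less where a joint would pass 70% of its speed; a pose out of reach is approached as far as the arm can. A call with a gripper value outside its range is refused whole. OPENING is the finger opening in mm, from 0 to 88.1, set as the call begins (- or left out, the last holds). The fingers move at their own pace and stop on an object; FORCE is the grip in N (left out, the last holds). Time passes only in rows, so rows that do not move let the fingers close. It gives the time, the measured TCP pose, the force, the opening and the grip force at its end, in the units of the state.
- robot.get_state(): the state, without advancing time (a new reading comes with each control period).
- robot.camera(name): name is "side" or "top" or "wrist"; returns a dict with "frame" (384x512x3 uint8, red, green, blue), "K" (3x3 intrinsics, pixels), "view" (4x4, takes a point from world to camera coordinates). Camera axes: x right, y up, looking along -z (the intrinsics and any distortion apply to the point x, -y, -z); pixel columns grow to the right and rows downward; lengths in m; the calibration is good to about 2 mm. The wrist camera is an equidistant fisheye: a pixel r from the principal point sees the ray r / f radians off the axis. A picture is of the moment at which its call begins. There is no depth.
- robot.job_done(): hands the job in; it is judged then, once.
The state is a dict: "time": time; "qpos": joint angles; "joint_velocities": joint speeds; "tau": joint torques, N m; "eef_pos": TCP position; "eef_rot": TCP orientation; "force": force on the tool from outside, world axes, zero at the start; "moment": the same for the moment, N m; "gripper_width": finger opening in m; "finger_force": force on a finger pad.
Only numpy, scipy, OpenCV 4.12 (cv2) and the standard library are available. Lean on these libraries where they do the work, as an engineer would, in place of code of your own. Each camera call takes 0.05 s, during which the arm holds its last target. There are 200 camera calls.

TASK

Bring the gold mould into the weighing bay for weighing: slide the blue shutter of the white gate fully open, slide the red tray with the mould standing in it along its lane and under the gate, without lifting the tray, until it is fully home against the black end stop, and then slide the shutter fully closed behind it. The mould must stay upright in its nest in the tray, and the things standing around the station must be left where they are.

Things in the scene. Friction and masses are not known exactly. Their poses are not given: they have to be found in the camera images.
- station: Fixed station; origin on the table under the gate's middle, on the lane's centre line. Sizes in mm in its frame: z up, lane along y, travel towards -y, gate along x. Dark slab x -70..70, y -285..315, top z 8. Tray guided all along by two aluminium rails, inner faces x = +-48, 12 wide, top z 22. Lane open from above but for the gate.
- gate (a point): Middle of the opening under the white gate, station (0, 0, 39) mm. The gate spans station y -22..22: two lintel bars over the lane, x -75..155, underside z 70, top z 86, slot between them 10 wide for the shutter; pillars at x = +-54, outer feet at x = 149.
- stop (a point): Middle of the face of the black end stop across the lane, station (0, -275, 19) mm; top z 30. The weighing bay is the steel-coloured lane floor before it, y -275..-85. Beside it the white balance console: x 75..175, y -265..-135, top z 48.
- shutter (a joint): Blue shutter in the gate slot: 0 = closed (blade 64 wide centred across the lane), 0.095 m = fully open (blade clear of the lane, towards the station's +x). Stays where it is left; needs about 2 N to slide. Blade from z 24 to 88 at y = 0.
- shutter_grip (a point): Middle of the blue upright grip on top of the shutter, at station x = joint value, y = 0, z = 114 mm: 14 mm thick along the station's x, 34 mm along y, from z 94 to 134. Can be pinched from above across its 14 mm, or pushed.
- tray: Loose red tray, 0.2 to 0.4 kg, 190 mm long (y), 90 wide (x), starts in the lane before the gate, axes about those of the station, front = its -y end. Origin: middle of the underside (station z 8). Floor 6 thick, side walls up to z 24. A free pocket between lug and mould nest, y -85..4, 82 wide, takes fingers to hook the lug. Home: origin at station y = -180.
- lug (a point): Middle of the inner (+y) face of the black upright tow lug at the tray's front, tray (0, -85, 27) mm: 50 wide (x), 10 thick (y -95..-85), top 48 mm above the tray's underside.
- rear (a point): Middle of the outer face of the tray's rear wall, tray (0, 95, 20) mm: 82 wide, 8 thick, top 34 mm above the underside; a push face.
- mould: Loose gold-coloured metal mould half, round, 58 mm diameter, 38 high plus a 16 mm diameter, 8 mm high plug on top (46 in all), about 0.3 kg. Origin: middle of its underside. Stands on the tray floor at tray y = +40 mm, in a nest of low black ribs 4 mm high round it (63 mm square inside).
- spare_mould: Bystander: taller gold mould, 58 mm diameter, 67 high, origin under its centre. Leave alone.
- steel_weight: Bystander: steel cylinder, 60 mm diameter, 60 high, origin under its centre. Leave alone.
- launcher: Bystander: black cylinder with a paper label, 72 mm diameter, 110 high, origin under its centre. Leave alone.
- jar: Bystander: closed jar with white cap, about 68 mm diameter, 90 high, origin under its centre. Leave alone.
Not all that is in view belongs to the job. Leave any green look-alike of the mould alone. There is more than one size of the tray; the one meant has the size given above.

How it is judged:
On the way, in this order (a step that is already met when the one before it is completed fails the run):
1. the shutter is fully open (within 10 mm) (value of joint shutter above 0.085 m), for 0.2 s.
2. the tray, lying on the lane, is halfway through under the gate (y of tray in the frame of station between -0.06 and 0.04 m and x of tray in the frame of station between -0.01 and 0.01 m and z of tray in the frame of station below 0.016 m), for 0.1 s.
3. the tray is home against the end stop (within 8 mm) (y of tray in the frame of station below -0.172 m), for 0.2 s.
At the end, for the whole second after the job is handed in: The tray lies flat in the lane within 8 mm of the end stop, the mould stands upright in its nest in it, the shutter is closed to within 8 mm, and all is at rest (value of joint shutter below 0.008 m and y of tray in the frame of station between -0.19 and -0.172 m and x of tray in the frame of station between -0.01 and 0.01 m and z of tray in the frame of station below 0.012 m and angle between tray's own z axis and vertical below 0.05 rad and angle between mould's own z axis and vertical below 0.08 rad and z of mould in the frame of tray below 0.009 m and horizontal distance between mould and tray between 0.03 and 0.05 m and linear speed of tray below 0.01 m/s and linear speed of mould below 0.02 m/s); the robot touches nothing.
It fails at once if the tray is lifted off the lane by more than 15 mm (z of tray in the frame of station above 0.023 m).
It fails at once if the mould is tipped (angle between mould's own z axis and vertical above 0.4 rad).
It fails at once if a bystander is moved by more than 20 mm (distance of any of spare_mould, steel_weight, launcher, jar from where it was at the start of the episode above 0.02 m).
It also fails if it takes over 72 s, if anything falls off the work surface, if the arm or the gripper's body presses on something with over 40 N, if the wrist force passes 120 N, or if a joint passes its speed limit or range.

## Working session

There is one attempt and no reset: what is moved stays moved. The work goes in short steps, Python scripts to look and compute and a shell command to move; the robot and the scene stay as the last step left them, time stands still between calls to the robot, and variables do not carry over. Pictures are saved under pics/ and viewed, at most 10 in all, crops included, and the job is handed in when it is done.

```bash
mkdir -p pics; ls; python3 - <<'E'
from cell import robot
import cv2,numpy as np,pickle
d={}
for n in("top","side","wrist"):
    c=robot.camera(n);d[n]=c;cv2.imwrite(f"pics/{n}0.png",c["frame"][...,::-1])
    print(n,np.round(c["K"],1).tolist(),np.round(c["view"],3).tolist(),[k for k in c])
pickle.dump(d,open("d0.pkl","wb"))
s=robot.get_state();print(s["time"],s["eef_pos"],s["eef_rot"],s["gripper_width"])
E
```

```text
pics
top [[363.2, 0.0, 255.9], [0.0, 363.2, 194.3], [0.0, 0.0, 1.0]] [[0.028, -1.0, 0.003, -0.004], [0.988, 0.028, 0.151, -0.49], [-0.151, -0.001, 0.988, -1.242], [0.0, 0.0, 0.0, 1.0]] ['frame', 'K', 'view']
side [[497.2, 0.0, 257.1], [0.0, 497.2, 184.7], [0.0, 0.0, 1.0]] [[-0.988, -0.156, 0.013, 0.495], [0.121, -0.708, 0.695, -0.107], [-0.099, 0.688, 0.719, -1.751], [0.0, 0.0, 0.0, 1.0]] ['frame', 'K', 'view']
wrist [[297.3, 0.0, 253.7], [0.0, 297.3, 190.4], [0.0, 0.0, 1.0]] [[0.397, -0.918, -0.001, -0.65], [0.883, 0.382, -0.274, 0.038], [0.252, 0.108, 0.962, -0.389], [0.0, 0.0, 0.0, 1.0]] ['frame', 'K', 'view']
0.15 [ 0.25821928 -0.59602054  0.24905975] [ 9.79174657e-01  2.03018621e-01 -1.70664680e-04 -6.34085754e-04] 0.08776570012944428
```

View pics/top0.png

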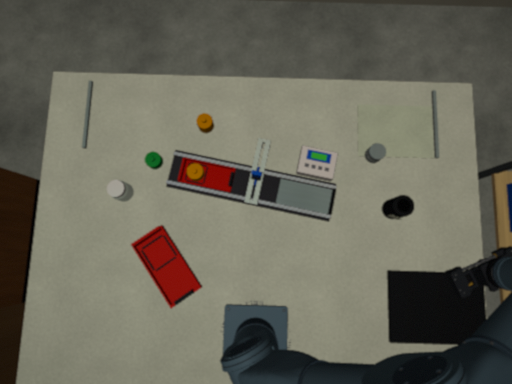

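View pics/side0.png

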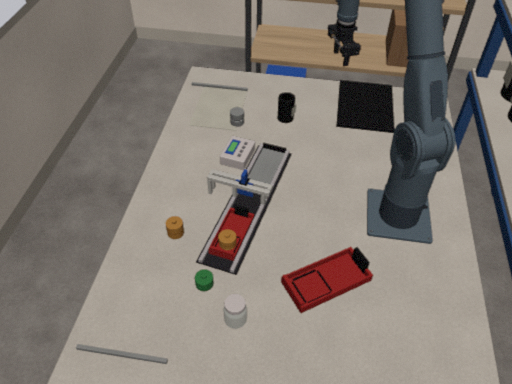

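Candidates: the mould is either gold at top (195,172) in the lane tray, gold at (205,122), which is the free-standing taller spare, or green at (153,160), a look-alike. The tray is either red at (207,177) in the lane or the larger red one at (167,265) lying on the table. I choose the lane tray with the gold mould in it, and check that in a close crop.

```bash
python3 - <<'E'
import cv2
f=cv2.imread("pics/top0.png")[110:230,160:350]
cv2.imwrite("pics/crop.png",cv2.resize(f,None,fx=4,fy=4,interpolation=cv2.INTER_CUBIC))
E
```

```text
(no output)
```

View pics/crop.png

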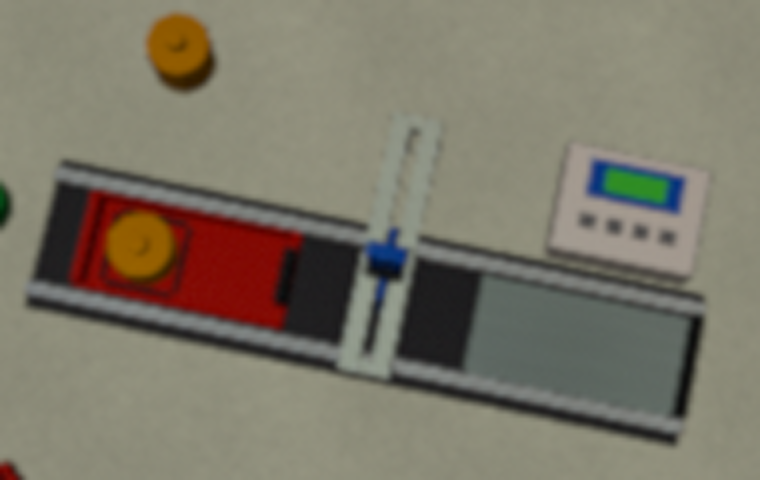

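The crop confirms the lane tray: gold mould in its nest at (141,245), black lug at (287,278), blue shutter grip at about (388,255), gate lintel from (415,117) to (365,372), bay floor and stop on the right. I now cast rays from these points to get the station pose.

```bash
cat > h.py <<'E'
import numpy as np,cv2
def ray(c,uv):
    K,V=c["K"],c["view"];R,t=V[:3,:3],V[:3,3]
    d=np.array([(uv[0]-K[0,2])/K[0,0],-(uv[1]-K[1,2])/K[1,1],-1.]);return -R.T@t,R.T@d
def cast(c,uv,z):
    o,d=ray(c,uv);return (o+d*(z-o[2])/d[2])
def proj(c,p):
    q=c["view"][:3,:3]@p+c["view"][:3,3];K=c["K"];return K[0,0]*q[0]/-q[2]+K[0,2],K[1,1]*-q[1]/-q[2]+K[1,2]
def cen(c,lo,hi,box=None):
    m=cv2.inRange(cv2.cvtColor(c["frame"],cv2.COLOR_RGB2HSV),lo,hi)
    if box: k=np.zeros_like(m);x0,y0,x1,y1=box;k[y0:y1,x0:x1]=255;m&=k
    ys,xs=np.nonzero(m);return xs.mean(),ys.mean(),len(xs)
E
python3 - <<'E'
import pickle;from h import *
d=pickle.load(open("d0.pkl","rb"));c=d["top"]
P=[((62,160),(70,315,8)),((27,303),(-70,315,8)),((677,442),(-70,-285,8)),((703,297),(70,-285,8)),
((392,115),(155,22,86)),((441,121),(155,-22,86)),((338,368),(-75,22,86)),((388,378),(-75,-22,86))]
W=[];S=[]
for (u,v),s in P:
    W.append(cast(c,(160+(u-1.5)/4,110+(v-1.5)/4),s[2]/1e3)[:2]);S.append(np.array(s[:2])/1e3)
W=np.array(W);S=np.array(S)
a=W-W.mean(0);b=S-S.mean(0)
th=np.arctan2((b[:,0]*a[:,1]-b[:,1]*a[:,0]).sum(),(b*a).sum())
R=np.array([[np.cos(th),-np.sin(th)],[np.sin(th),np.cos(th)]]);t=W.mean(0)-R@S.mean(0)
print("th",th,"t",t);print(np.round((W-S@R.T-t)@R*1e3,1))
np.savez("st.npz",th=th,t=t)
st=lambda p:np.round((p[:2]-t)@R*1e3,1)
g=lambda uv,z:st(cast(c,(160+(uv[0]-1.5)/4,110+(uv[1]-1.5)/4),z))
print("lug top",g((287,278),.056),"mould top",g((141,247),.05),"tray corner",g((95,190),.03),g((303,235),.03),g((283,330),.03),g((70,285),.03))
for n,z in(("top",.114),("side",.114)):
    print(n,cen(d[n],(105,120,60),(125,255,255),(240,160,275,200) if n=="top" else (232,160,262,215)))
    for q in(0,.095):
        w=R@[q,0]+t;print(q,proj(d[n],np.array([*w,.114])))
for nm,uv,z in(("spare",(178,45),.067),):print(nm,st(cast(c,(160+uv[0]/4,110+uv[1]/4),z)))
for nm,uv,z in(("weight",(376,152),.06),("launcher",(403,204),.11),("jar",(119,188),.09)):p=cast(c,uv,z);print(nm,p,st(p))
E
```

```text
th -0.18373362877792646 t [0.52600438 0.01423222]
[[-0.6 -0.9]
 [ 3.5 -2.3]
 [ 3.2  0.6]
 [-2.5  1.2]
 [-4.   0.6]
 [-0.3  2. ]
 [ 0.1 -1.1]
 [ 0.6 -0.1]]
lug top [-3.2 83.1] mould top [ -2.1 215.4] tray corner [ 43.7 272.2] [42.7 80.5] [-45.1  79. ] [-45.4 273.2]
top (np.float64(255.96491228070175), np.float64(174.28070175438597), 57)
0 (np.float64(254.8604585838522), np.float64(180.00855230432146))
0.095 (np.float64(260.78995931006045), np.float64(152.90489037517418))
side (np.float64(244.27205882352942), np.float64(184.9485294117647), 136)
0 (np.float64(249.72153675108197), np.float64(177.18693869388892))
0.095 (np.float64(224.11961099537177), np.float64(170.49855639326452))
spare [178.7 221. ]
weight [ 0.64895227 -0.40957269  0.06      ] [ 198.3 -394.2]
launcher [ 0.45982163 -0.47818579  0.11      ] [  24.9 -496.2]
jar [0.49021509 0.4725066  0.09      ] [-118.9  444. ]
```

```bash
python3 -m handwheel '0 0 0 0 0 -0.14; 0 0 0 0 0 -0.14; 0 0 0 0 0 -0.14; 0 0 0 0 0 -0.14; 0 0 0 0 0 -0.14; 0 0 0 0 0 -0.14; 0 0 0 0 0 -0.14' 60 20
python3 -m handwheel '40 10 1 0 0 0; 40 10 1 0 0 0; 40 10 1 0 0 0; 40 10 1 0 0 0; 40 10 1 0 0 0; 40 10 1 0 0 0; 40 10 1 0 0 0; 40 10 1 0 0 0; 40 10 1 0 0 0; 40 10 1 0 0 0; 40 10 1 0 0 0; 40 10 1 0 0 0; 40 10 1 0 0 0; 40 12 0 0 0 0; 40 14 0 0 0 0; 30 8 0 0 0 0; 19 8 0 0 0 0; 0 0 0 0 0 0'
cat >> h.py <<'E'
def stn():
    z=np.load("st.npz");th=float(z["th"]);return np.array([[np.cos(th),-np.sin(th)],[np.sin(th),np.cos(th)]]),z["t"],th
def where(s):
    from scipy.spatial.transform import Rotation as Ro
    R,t,th=stn();p=s["eef_pos"];M=Ro.from_quat(s["eef_rot"]).as_matrix();q=(p[:2]-t)@R*1e3
    yaw=np.arctan2(M[1,0],M[0,0])-th-np.pi/2
    print("t %.2f st x %.1f y %.1f z %.1f yawerr %.4f tilt %.4f w %.1f"%(s["time"],*q,p[2]*1e3,yaw,np.arccos(min(1,-M[2,2])),s["gripper_width"]*1e3),"F",np.round(s["force"],1),"ff",s["finger_force"])
E
python3 - <<'E'
from h import *;from cell import robot
import pickle
d={n:robot.camera(n) for n in("wrist","side","top")}
pickle.dump(d,open("d1.pkl","wb"));where(robot.get_state())
cv2.imwrite("pics/w1.png",d["wrist"]["frame"][...,::-1])
print(d["wrist"]["view"].round(3).tolist())
E
```

```text
time: 0.85
eef_pos: [0.2582, -0.5962, 0.2493]
eef_rot: [0.767, 0.642, 0.0, -0.0]
force: [0.3, 1.2, 0.1]
gripper_width: 0.0601
finger_force: 0.0
time: 2.65
eef_pos: [0.5458, 0.0141, 0.2366]
eef_rot: [0.767, 0.642, 0.001, -0.001]
force: [0.5, 0.9, 0.1]
gripper_width: 0.0605
finger_force: 0.0
t 2.80 st x 18.9 y -1.4 z 236.3 yawerr 0.0006 tilt 0.0014 w 59.7 F [-0.4 -1.  -0.5] ff 0.0
[[0.984, -0.177, 0.001, -0.535], [0.171, 0.947, -0.273, -0.072], [0.048, 0.268, 0.962, -0.406], [0.0, 0.0, 0.0, 1.0]]
```

View pics/w1.png

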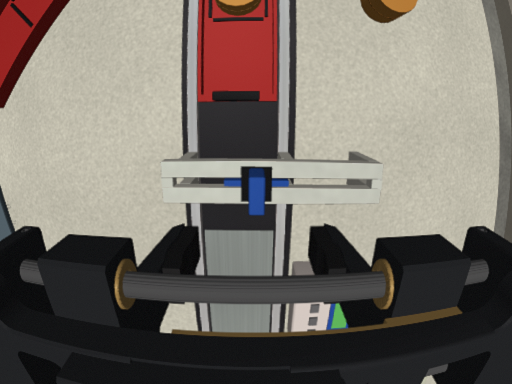

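The wrist picture shows the gate lintel from (162,181) to (381,183), the shutter grip at (257,190) and the blade at (225..287,183). Lug and tray are at (236,96).

```bash
cat >> h.py <<'E'
def castw(c,uv,z):
    K,V=c["K"],c["view"];R,t=V[:3,:3],V[:3,3]
    q=np.array([uv[0]-K[0,2],uv[1]-K[1,2]]);r=np.hypot(*q);a=r/K[0,0]
    d=R.T@np.array([np.sin(a)*q[0]/max(r,1e-9),-np.sin(a)*q[1]/max(r,1e-9),-np.cos(a)]);o=-R.T@t
    return o+d*(z-o[2])/d[2]
def stw(c,uv,z):
    R,t,_=stn();return np.round((castw(c,uv,z)[:2]-t)@R*1e3,1)
E
python3 - <<'E'
from h import *;import pickle
c=pickle.load(open("d1.pkl","rb"))["wrist"]
print("cam",(-c["view"][:3,:3].T@c["view"][:3,3]).round(3))
for n,uv,z in(("lintL+",(162,160),.086),("lintL-",(162,202),.086),("lintR+",(381,163),.086),("lintR-",(381,203),.086),
("railL",(199,110),.022),("railR",(278,110),.022),("railL2",(200,240),.022),("railR2",(277,240),.022),("railL3",(201,30),.022),("railR3",(278,30),.022),
("lugtopL",(213,92),.056),("lugtopR",(259,92),.056),("bladeL",(225,183),.088),("bladeR",(288,183),.088),("bay",(236,230),.008)):print(n,stw(c,uv,z))
m=cv2.inRange(cv2.cvtColor(c["frame"],cv2.COLOR_RGB2HSV),(105,120,60),(125,255,255))
for r in range(166,218,4):
    xs=np.nonzero(m[r,200:320])[0]+200
    if len(xs):print(r,xs.min(),xs.max(),len(xs),stw(c,(xs.min(),r),.134),stw(c,(xs.max()+1,r),.134))
E
```

```text
cam [0.558 0.083 0.372]
lintL+ [-72.9  23.3]
lintL- [-76.2 -21.1]
lintR+ [151.6  22.4]
lintR- [156.9 -21.3]
railL [-45.2  71.7]
railR [47.3 71.4]
railL2 [-50.4 -94.1]
railR2 [ 50.2 -92.9]
railL3 [-43.3 168.9]
railR3 [ 46.7 167.9]
lugtopL [-23.9  90.7]
lugtopR [24.4 90.4]
bladeL [-9.   0.1]
bladeR [53.3  0.4]
bay [ -3.6 -85. ]
170 249 263 15 [15.4 22.9] [27.7 23. ]
174 249 263 15 [15.4 19.6] [27.7 19.7]
178 225 265 34 [-4.4 16.2] [29.4 16.3]
182 224 288 54 [-5.3 12.7] [48.6 13.1]
186 248 287 34 [14.6  9.4] [47.8  9.6]
190 248 265 18 [14.6  6. ] [29.6  6.1]
194 248 265 18 [14.6  2.5] [29.6  2.6]
198 248 264 17 [14.6 -1. ] [28.9 -0.9]
202 249 263 15 [15.5 -4.5] [28.1 -4.4]
206 248 264 17 [14.6 -8.1] [29. -8.]
210 248 264 17 [ 14.6 -11.6] [ 29.  -11.6]
214 249 264 16 [ 15.5 -15.3] [ 29.1 -15.2]
```

```bash
python3 -m handwheel '1 3 20 0 0 0; 0 0 30 0 0 0; 0 0 30 0 0 0; 0 0 25 0 0 0; 0 0 17 0 0 0; 0 0 0 0 0 0'
python3 -m handwheel '0 0 0 0 0 0; 0 0 0 0 0 0; 0 0 0 0 0 0; 0 0 0 0 0 0; 0 0 0 0 0 0; 0 0 0 0 0 0' 0 20
python3 -m handwheel '0 5 0 0 0 0; 0 10 0 0 0 0; 0 10 0 0 0 0; 0 10 0 0 0 0; 0 10 0 0 0 0; 0 10 0 0 0 0; 0 10 0 0 0 0; 0 7 0 0 0 0; 0 2 0 0 0 0; 0 0 0 0 0 0; 0 0 0 0 0 0; 0 0 0 0 0 0'
python3 -c "
from h import *;from cell import robot
where(robot.get_state())"
```

```text
time: 3.4
eef_pos: [0.5459, 0.0091, 0.1126]
eef_rot: [0.769, 0.639, -0.002, -0.001]
force: [-0.4, -0.6, -0.8]
gripper_width: 0.0597
finger_force: 0.0
time: 4.0
eef_pos: [0.5481, 0.0112, 0.1149]
eef_rot: [0.768, 0.64, 0.0, 0.0]
force: [-1.9, 0.3, 1.9]
gripper_width: 0.0138
finger_force: 1.0
time: 5.2
eef_pos: [0.6195, -0.0021, 0.1148]
eef_rot: [0.768, 0.64, -0.002, -0.001]
force: [-9.4, -0.5, 11.3]
gripper_width: 0.0137
finger_force: 20.0
t 5.20 st x 94.9 y 1.0 z 114.8 yawerr 0.0018 tilt 0.0041 w 13.7 F [-9.4 -0.5 11.3] ff 19.986244963947684
```

```bash
python3 -m handwheel '0 0 0 0 0 0; 0 0 0 0 0 0; 0 0 0 0 0 0; 0 0 -20 0 0 0; 0 0 -30 0 0 0; 0 0 -30 0 0 0' 60 20
python3 -m handwheel '30 -8 0 0 0 0; 40 -12 0 0 0 0; 40 -13 0 0 0 0; 40 -13 0 0 0 0; 40 -13 0 0 0 0; 40 -13 0 0 0 0; 40 -13 0 0 0 0; 29 -9 0 0 0 0; 0 0 0 0 0 0; 0 0 0 0 0 0' 30 20
python3 - <<'E'
from h import *;from cell import robot
import pickle
d={n:robot.camera(n) for n in("wrist","side","top")}
pickle.dump(d,open("d2.pkl","wb"));where(robot.get_state())
for n in ("side","top"):
    cv2.imwrite(f"pics/{n}2.png",cv2.resize(d[n]["frame"][100:290,150:350,::-1],None,fx=3,fy=3))
E
```

```text
time: 5.8
eef_pos: [0.6209, -0.0023, 0.1951]
eef_rot: [0.768, 0.64, -0.0, -0.0]
force: [0.1, -0.8, 0.2]
gripper_width: 0.0593
finger_force: 0.0
time: 6.8
eef_pos: [0.5825, 0.3093, 0.1944]
eef_rot: [0.768, 0.64, -0.0, 0.0]
force: [1.2, -0.4, 0.8]
gripper_width: 0.03
finger_force: 0.0
t 6.95 st x 3.0 y 298.2 z 194.5 yawerr -0.0006 tilt 0.0013 w 30.1 F [-0.2 -0.2 -0.1] ff 0.0
```

View pics/side2.png

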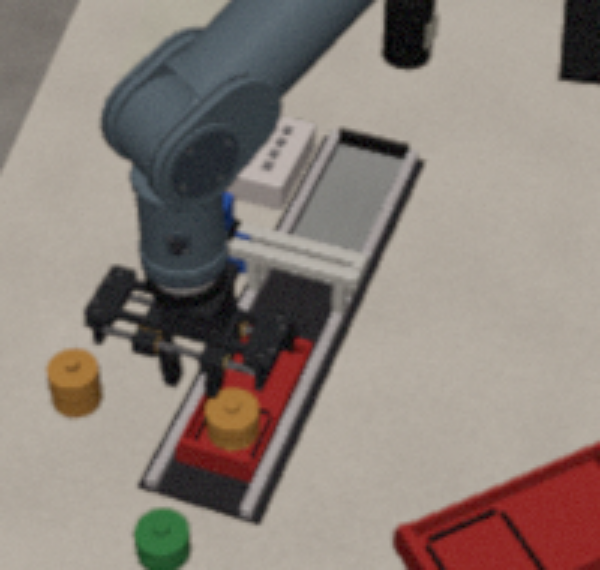

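The side picture shows the shutter open, with its blue grip at (228,210) beyond the lane. The gripper hovers behind the tray, and the mould is upright at (233,418). Now I descend behind the tray and push.

```bash
python3 -m handwheel '2 -2 25 0 0 0; 0 0 35 0 0 0; 0 0 35 0 0 0; 0 0 35 0 0 0; 0 0 18 0 0 0; 0 0 7 0 0 0; 0 0 0 0 0 0; 0 0 0 0 0 0'
python3 -m handwheel '-5 0 0 0 0 0; -5 0 0 0 0 0; -5 0 0 0 0 0; -5 0 0 0 0 0; -5 0 0 0 0 0; -5 0 0 0 0 0; -5 0 0 0 0 0; -5 0 0 0 0 0'
python3 -c "
from h import *;from cell import robot
where(robot.get_state())"
```

```text
time: 7.75
eef_pos: [0.5821, 0.3117, 0.0414]
eef_rot: [0.769, 0.64, 0.001, 0.0]
force: [0.1, 0.1, 0.9]
gripper_width: 0.0301
finger_force: 0.0
time: 8.55
eef_pos: [0.574, 0.2724, 0.0402]
eef_rot: [0.768, 0.64, 0.001, -0.0]
force: [-0.1, 3.8, 2.6]
gripper_width: 0.0303
finger_force: 2.1
t 8.55 st x -0.0 y 262.6 z 40.2 yawerr 0.0021 tilt 0.0018 w 30.3 F [-0.1  3.8  2.6] ff 2.104286625981331
```

```bash
python3 -m handwheel '-6 0 0 0 0 0; -9 0 0 0 0 0; -11 0 0 0 0 0; -11 0 0 0 0 0; -11 0 0 0 0 0; -11 0 0 0 0 0; -11 0 0 0 0 0; -11 0 0 0 0 0; -11 0 0 0 0 0; -11 0 0 0 0 0; -11 0 0 0 0 0; -11 0 0 0 0 0; -11 0 0 0 0 0; -11 0 0 0 0 0; -11 0 0 0 0 0; -9 0 0 0 0 0; -6 0 0 0 0 0; -3 0 0 0 0 0; 0 0 0 0 0 0'
python3 - <<'E'
from h import *;from cell import robot
c=robot.camera("side")
where(robot.get_state())
cv2.imwrite("pics/s3.png",cv2.resize(c["frame"][100:290,150:350,::-1],None,fx=3,fy=3))
E
```

```text
time: 10.45
eef_pos: [0.5413, 0.0975, 0.0394]
eef_rot: [0.769, 0.64, -0.001, 0.0]
force: [0.6, 0.4, 0.5]
gripper_width: 0.0301
finger_force: 0.1
t 10.50 st x -0.3 y 84.7 z 39.2 yawerr 0.0011 tilt 0.0024 w 29.8 F [-0.8 -0.6 -0.1] ff 0.0
```

View pics/s3.png

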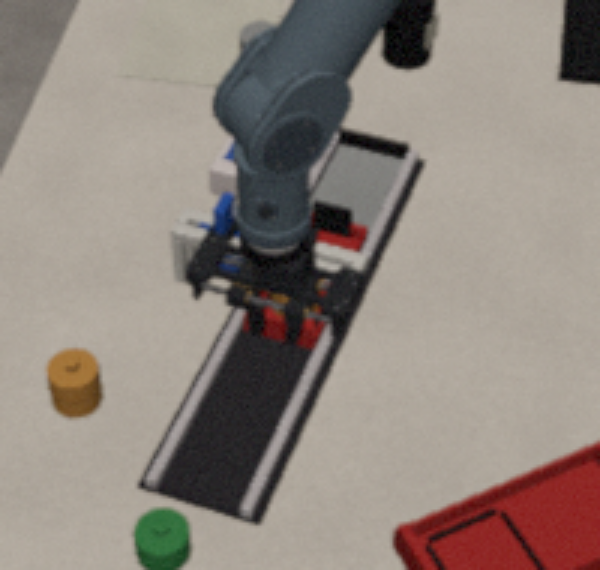

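Tray is pushed partway: the lug is beyond the gate at (332,218) and the rear at (285,330). I nudge it a little more, then rise and cross over.

```bash
python3 -m handwheel '-4 0 0 0 0 0; -5 0 0 0 0 0; -3 0 0 0 0 0; 0 0 0 0 0 0; 5 0 0 0 0 0; 3 0 -20 0 0 0; 0 0 -40 0 0 0; 0 0 -40 0 0 0; 0 0 -40 0 0 0; 0 0 -10 0 0 0'
python3 -m handwheel '-15 0 0 0 0 0; -30 0 0 0 0 0; -35 0 0 0 0 0; -35 0 0 0 0 0; -35 0 0 0 0 0; -20 0 0 0 0 0; -10 0 0 0 0 0; 0 0 0 0 0 0; 0 0 0 0 0 0' 10 20
python3 - <<'E'
from h import *;from cell import robot
c=robot.camera("wrist");where(robot.get_state())
cv2.imwrite("pics/w4.png",c["frame"][...,::-1])
import pickle;pickle.dump(c,open("d4.pkl","wb"))
E
```

```text
time: 11.5
eef_pos: [0.5434, 0.0958, 0.1941]
eef_rot: [0.768, 0.64, 0.003, 0.002]
force: [0.6, -0.6, -0.1]
gripper_width: 0.0295
finger_force: 0.0
time: 12.4
eef_pos: [0.5083, -0.0813, 0.1891]
eef_rot: [0.768, 0.64, -0.0, -0.001]
force: [0.5, 0.4, -0.4]
gripper_width: 0.0096
finger_force: 0.0
t 12.45 st x 0.1 y -96.6 z 189.3 yawerr 0.0037 tilt 0.0011 w 10.1 F [ 0.4  0.9 -0.1] ff 0.0
```

View pics/w4.png

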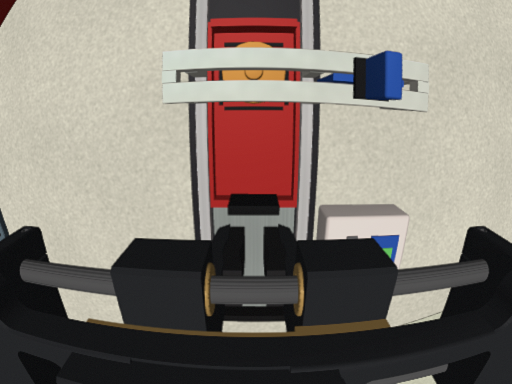

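The picture shows the mould upright under the gate at (254,72), the lug top at (254,200), the free pocket at (254,150) and the shutter open at (380,77).

```bash
python3 - <<'E'
from h import *;import pickle
c=pickle.load(open("d4.pkl","rb"))
for n,uv,z in(("lug inner top",(254,195),.056),("lug outer top",(254,203),.056),("rear top outer",(254,20),.042),("gate +",(254,52),.086),("gate -",(254,103),.086),("nest front rib",(254,107),.018)):print(n,stw(c,uv,z))
E
```

```text
lug inner top [   0.  -108.3]
lug outer top [ 1.000e-01 -1.162e+02]
rear top outer [-0.3 58.5]
gate + [-0.2 17.9]
gate - [ -0.1 -23.5]
nest front rib [ -0.1 -26.5]
```

```bash
python3 -m handwheel '6 0 0 0 0 0; 6 0 25 0 0 0; 0 0 35 0 0 0; 0 0 35 0 0 0; 0 0 35 0 0 0; 0 0 17 0 0 0; 0 0 8 0 0 0; 0 0 0 0 0 0; 0 0 0 0 0 0'
python3 -m handwheel '-4 0 0 0 0 0; -5 0 0 0 0 0; -5 0 0 0 0 0; -5 0 0 0 0 0; -5 0 0 0 0 0; -5 0 0 0 0 0; -5 0 0 0 0 0; -5 0 0 0 0 0'
python3 -c "
from h import *;from cell import robot
where(robot.get_state())"
```

```text
time: 13.35
eef_pos: [0.5115, -0.0699, 0.0355]
eef_rot: [0.768, 0.64, 0.001, 0.0]
force: [0.2, 0.1, 0.1]
gripper_width: 0.0098
finger_force: 0.0
time: 14.15
eef_pos: [0.5041, -0.1085, 0.0349]
eef_rot: [0.768, 0.64, 0.001, 0.0]
force: [-0.4, 3.4, 1.9]
gripper_width: 0.0098
finger_force: 2.1
t 14.15 st x 0.9 y -124.6 z 34.9 yawerr 0.0025 tilt 0.0012 w 9.8 F [-0.4  3.4  1.9] ff 2.124977703206241
```

```bash
python3 -m handwheel '-7 0 0 0 0 0; -9 0 0 0 0 0; -10 0 0 0 0 0; -10 0 0 0 0 0; -10 0 0 0 0 0; -10 0 0 0 0 0; -10 0 0 0 0 0; -10 0 0 0 0 0; -10 0 0 0 0 0; -9 0 0 0 0 0; -7 0 0 0 0 0; -5 0 0 0 0 0; -4 0 0 0 0 0; -3 0 0 0 0 0; -3 0 0 0 0 0'
python3 -m handwheel '-3 0 0 0 0 0; -3 0 0 0 0 0; -3 0 0 0 0 0'
python3 -m handwheel '-3 0 0 0 0 0; -3 0 0 0 0 0'
python3 -c "
from h import *;from cell import robot
where(robot.get_state())"
```

```text
time: 15.65
eef_pos: [0.4824, -0.2238, 0.0347]
eef_rot: [0.768, 0.64, -0.0, -0.0]
force: [0.0, 2.6, 1.8]
gripper_width: 0.0098
finger_force: 1.8
time: 15.95
eef_pos: [0.4807, -0.2329, 0.0346]
eef_rot: [0.768, 0.64, -0.0, -0.0]
force: [0.4, 3.4, 0.6]
gripper_width: 0.0104
finger_force: 1.7
time: 16.15
eef_pos: [0.4803, -0.2351, 0.0347]
eef_rot: [0.768, 0.641, 0.002, -0.002]
force: [1.6, 18.3, 5.8]
gripper_width: 0.01
finger_force: 9.1
t 16.15 st x 0.6 y -253.5 z 34.7 yawerr 0.0033 tilt 0.0044 w 10.0 F [ 1.6 18.3  5.8] ff 9.132120665162802
```

```bash
python3 -m handwheel '0 0 0 0 0 0; 0 0 0 0 0 0; 6 0 0 0 0 0; 7 0 0 0 0 0; 2 0 -25 0 0 0; 0 0 -40 0 0 0; 0 0 -40 0 0 0; 0 0 -40 0 0 0; 0 0 -15 0 0 0; 0 0 0 0 0 0'
python3 -m handwheel '30 12 0 0 0 0; 35 14 0 0 0 0; 35 14 0 0 0 0; 35 14 0 0 0 0; 35 14 0 0 0 0; 35 14 0 0 0 0; 25 10 0 0 0 0; 8 3 0 0 0 0; 0 0 0 0 0 0; 0 0 0 0 0 0' 60 20
python3 - <<'E'
from h import *;from cell import robot
c=robot.camera("top");where(robot.get_state())
f=c["frame"][110:230,160:350,::-1];cv2.imwrite("pics/t5.png",cv2.resize(f,None,fx=4,fy=4,interpolation=cv2.INTER_CUBIC))
R,t,_=stn()
c=robot.camera("wrist");m=cv2.inRange(cv2.cvtColor(c["frame"],cv2.COLOR_RGB2HSV),(105,120,60),(125,255,255))
for r in range(150,230,8):
    xs=np.nonzero(m[r,150:350])[0]+150
    if len(xs):print(r,xs.min(),xs.max(),stw(c,(xs.min(),r),.134),stw(c,(xs.max()+1,r),.134))
E
```

```text
time: 17.15
eef_pos: [0.4835, -0.225, 0.1966]
eef_rot: [0.769, 0.639, 0.0, 0.002]
force: [0.3, -0.0, -1.1]
gripper_width: 0.0096
finger_force: 0.0
time: 18.15
eef_pos: [0.6179, -0.009, 0.1935]
eef_rot: [0.769, 0.639, -0.001, -0.0]
force: [0.1, -1.6, -0.3]
gripper_width: 0.0599
finger_force: 0.0
t 18.20 st x 94.8 y -6.4 z 193.8 yawerr -0.0006 tilt 0.0024 w 59.8 F [-0.5 -0.4 -0.4] ff 0.0
166 247 260 [90.1 24.5] [99.5 24.5]
174 245 262 [88.7 19.1] [100.8  19.1]
182 216 291 [69.  13.6] [120.6  13.5]
190 244 264 [88.   7.9] [102.3   7.9]
198 244 264 [87.9  2.2] [102.3   2.2]
206 245 263 [88.5 -3.6] [101.7  -3.6]
214 245 263 [88.5 -9.5] [101.7  -9.6]
```

View pics/t5.png

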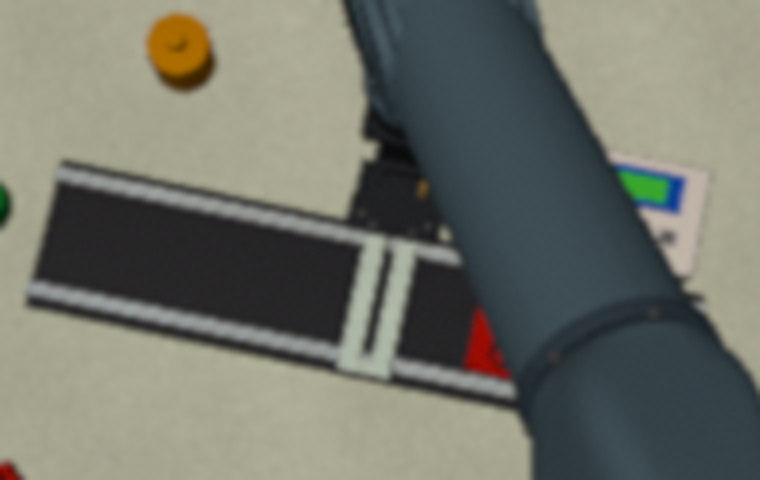

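The top view shows the tray's rear edge at (475,340), at the start of the bay, with the rest hidden by the arm. The grip is at x = 95, so I pinch it and close the shutter.

```bash
python3 -m handwheel '7 0 15 0 0 0; 0 0 25 0 0 0; 0 0 25 0 0 0; 0 0 14 0 0 0; 0 0 0 0 0 0; 0 0 0 0 0 0'
python3 -m handwheel '0 0 0 0 0 0; 0 0 0 0 0 0; 0 0 0 0 0 0; 0 0 0 0 0 0; 0 0 0 0 0 0; 0 0 0 0 0 0' 0 20
python3 -m handwheel '0 -5 0 0 0 0; 0 -10 0 0 0 0; 0 -10 0 0 0 0; 0 -10 0 0 0 0; 0 -10 0 0 0 0; 0 -10 0 0 0 0; 0 -10 0 0 0 0; 0 -10 0 0 0 0; 0 -8 0 0 0 0; 0 -6 0 0 0 0; 0 -4 0 0 0 0; 0 -2 0 0 0 0; 0 -1 0 0 0 0; 0 0 0 0 0 0; 0 0 0 0 0 0'
python3 -c "
from h import *;from cell import robot
where(robot.get_state())"
```

```text
time: 18.85
eef_pos: [0.6205, -0.0, 0.116]
eef_rot: [0.768, 0.64, 0.0, 0.0]
force: [0.4, 0.1, 0.6]
gripper_width: 0.0599
finger_force: 0.0
time: 19.45
eef_pos: [0.62, -0.0001, 0.1157]
eef_rot: [0.768, 0.64, -0.0, -0.0]
force: [-10.8, 1.7, 5.1]
gripper_width: 0.0141
finger_force: 6.5
time: 20.95
eef_pos: [0.5263, 0.0174, 0.1158]
eef_rot: [0.768, 0.64, 0.0, 0.0]
force: [4.4, 1.4, -1.9]
gripper_width: 0.014
finger_force: 20.0
t 20.95 st x -0.3 y 3.2 z 115.8 yawerr 0.0017 tilt 0.0007 w 14.0 F [ 4.4  1.4 -1.9] ff 20.000802429858595
```

Shutter is at about 0. I release, rise and look.

```bash
python3 -m handwheel '0 0 0 0 0 0; 0 0 0 0 0 0; 0 0 0 0 0 0; 0 0 -15 0 0 0; 0 0 -30 0 0 0; 0 0 -35 0 0 0; -30 0 -30 0 0 0; -40 0 -20 0 0 0; -40 0 0 0 0 0; -40 0 0 0 0 0; -35 0 0 0 0 0; -20 0 0 0 0 0; 0 0 0 0 0 0; 0 0 0 0 0 0' 60 20
python3 - <<'E'
from h import *;from cell import robot
import pickle
c=robot.camera("wrist");where(robot.get_state())
pickle.dump(c,open("d6.pkl","wb"))
cv2.imwrite("pics/w6.png",c["frame"][...,::-1])
E
```

```text
time: 22.35
eef_pos: [0.4889, -0.1837, 0.2464]
eef_rot: [0.768, 0.64, 0.0, 0.0]
force: [-0.4, 1.3, 1.2]
gripper_width: 0.06
finger_force: 0.0
t 22.40 st x -0.3 y -200.5 z 246.3 yawerr 0.0033 tilt 0.0008 w 60.0 F [0.  0.2 0.2] ff 0.0
```

View pics/w6.png

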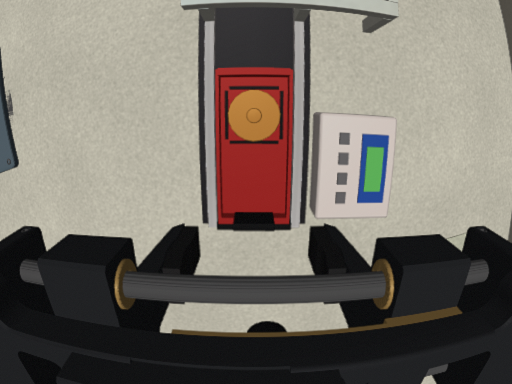

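The mould is upright in its nest at (254,115), and the tray is against the black stop at (254,225). Last, I check the numbers.

```bash
python3 - <<'E'
from h import *;from cell import robot
import pickle
c=pickle.load(open("d6.pkl","rb"));R,t,_=stn()
print("rear (want -85)",stw(c,(254,69),.042),"mould top (want -140)",stw(c,(254,115),.06))
for n,b in(("side",(200,150,262,215)),("top",(235,140,275,200))):
    c=robot.camera(n);print(n,cen(c,(105,120,60),(125,255,255),b))
    for q in(0,.02):print(q,proj(c,np.array([*(R@[q,0]+t),.114])))
    if n=="side":cv2.imwrite("pics/s7.png",cv2.resize(c["frame"][100:290,150:350,::-1],None,fx=3,fy=3))
E
```

```text
rear (want -85) [ -0.2 -87.1] mould top (want -140) [  -0.2 -139.4]
side (np.float64(247.64457831325302), np.float64(183.13253012048193), 166)
0 (np.float64(249.72153675108197), np.float64(177.18693869388892))
0.02 (np.float64(244.27901345013288), np.float64(175.76510516214046))
top (np.float64(254.77586206896552), np.float64(180.27586206896552), 58)
0 (np.float64(254.8604585838522), np.float64(180.00855230432146))
0.02 (np.float64(256.1202611579337), np.float64(174.25001298676054))
```

View pics/s7.png

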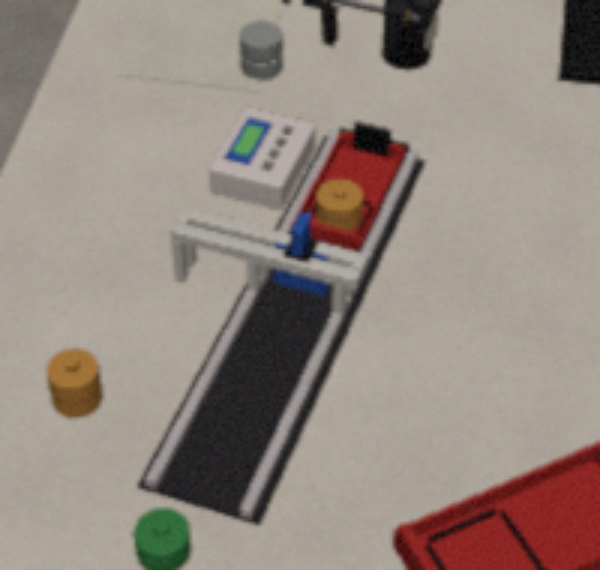

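The shutter is closed at (300,270), the tray is home with the mould upright at (340,203), and the bystanders are in place. I hand in.

```bash
python3 -c "
from cell import robot
print(robot.job_done())"
```

```text
the job is handed in; nothing more can be done
None
```

The job is handed in, with no verdict returned: my last measurements put the tray within about 2 mm of home against the end stop, the mould upright in its nest, the shutter closed to about 1 mm and no bystander touched, after about 22 s of the 72 s allowed.

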